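# Stand the serving board in the empty rack slot

### The job

Take the rectangular wooden serving board out of its drying block (not the round trivet in the other block) and stand it upright on its bottom edge in the empty slot of the dowel rack: lower it in until it rests on the rack's base, centred in the slot, rather than dropping it, and let go. Leave the two white tiles that already stand in the rack where they are.

Things in the scene. Friction and masses are not known exactly. Their poses are not given: they have to be found in the camera images.
- board_mid (a point): Centre of the wooden serving board, 14 mm thick (x, face normal) x 100 wide (y) x 120 tall (z, up), 90 to 180 g. It stands 24 mm deep in the groove of a fixed dark block (30 x 118, 30 mm high), its lower edge 6 mm over the table: lift it straight up. Grip it across its thickness, from above, 30 mm above this centre. The block with a round 96 mm trivet is the wrong one.
- free_slot (a point): Centre of the floor of the rack's empty slot, 18 mm above the table; slot along y, x across, z up. Fixed rack: base 140 x 130 mm, three slots 38 mm apart along x, any may be the empty one, each 28 mm clear between 10 mm round-topped dowels 55 mm high, in two rows at y = +-35 mm. Board home: its centre 60 mm above this point, its x along this x (either way).
- tile_a: Loose white ceramic tile, 12 mm thick (x), 84 mm wide (y), 55 mm tall (z), standing on edge in a slot of the rack; origin at the centre of its lower edge. Fingertips kept over 55 mm above the rack's base pass over it.
- tile_b: A second white tile like tile_a, in another of the rack's slots.
Mind the look-alikes: they are no part of the job. Leave any turquoise look-alike of the part that bears board_mid alone.

How it is judged:
By the outcome, as a careful person would: the job done as asked, in the order asked, and still so for the second after the job is handed in, with the robot touching nothing.
It also fails if it takes over 35 s, if anything falls off the work surface, if the arm or the gripper's body presses on something with over 40 N, if the wrist force passes 120 N, or if a joint passes its speed limit or range.

### The arm

A 6-joint arm with a two-finger parallel gripper is mounted at the origin on the work surface. World frame = base frame: x ahead of the robot, y to its left, z up, the work surface at z = 0. Lengths are in mm, angles in degrees, forces in N, time in s.
With the tool pointing down it reaches from about 350 to 850 mm from the base axis. Payload 8.1 kg.
Tool frame: the origin (TCP) lies on the front face of the gripper's body, between the roots of the fingers; the fingertips stand r.finger_overhang ahead of it and the grasp point (between the pads) lies 54 mm ahead of it (r.finger_overhang is the distance from the TCP to the fingertips, in mm); y points along the fingers, z is the direction in which the jaws open and shut, and the axes are right-handed (so a half turn about y gives the same grasp; the last joint's range is limited). The gripper opens to 85 mm and grips with 20 to 120 N. Pads are 22 mm wide; open, the fingers measure 114 mm over their backs; the gripper's body (76 mm by 85 mm) begins 54 mm behind the grasp point. The pads swing forward as they close: fully open they stand 13 mm farther back than shut.
Start: joints at [-72.731, 7.471, 85.268, -0, 87.261, -4.893], TCP at [226.356, -555.67, 303.892] pointing down, gripper open.
Joint ranges: [-169.43, 169.43], [-51.17, 129.36], [1.28, 143.12], [-76.62, 256.62], [0, 156.53], [-152.29, 152.29]. Speed limits (degrees/s): [136.94, 136.94, 159.86, 180, 180, 180].

### API

Orientations are given as [roll, pitch, yaw] about the fixed x, y, z axes, in that order (R = Rz(yaw) Ry(pitch) Rx(roll)).
In Python, from bench import r gives the robot as it stands. The module is installed in compiled form; this text tells all that it offers.
- The arm moves only by the tool arm_command, never from a script. Its argument "increments" is a list of rows, each a list of 6 numbers: the shift along the tool's x, y, z in m, then the turn, a rotation vector about the tool's x, y, z in rad. In form: [[tx, ty, tz, wx, wy, wz], ...]. A call has exactly 10 rows; each row is the pose to reach, as a shift and turn from the pose commanded when the call began, along the tool's axes at that moment; what a row does not reach only later rows make up. A row lasts 1/8 s, in which the tool goes at most 62.5 mm and 10.7 degrees, less where a joint would pass 70% of its speed; a pose out of reach is approached as far as the arm can. A call with a gripper value outside its range is refused whole. "jaw" is the gripper's target within -1 to 1 (shut at 1, half-way at 0, fully open at -1), set as the call begins (left out, the last holds). The fingers move at their own pace and stop on an object; "force" is the grip in N (left out, the last holds). Time passes only in rows, so rows that repeat a pose let the fingers close, or fill a call up. It gives the time, the measured TCP pose, the force and the opening at its end, in the units of the state.
- r.sense(): the state, without advancing time (a new reading comes with each control period).
- r.snapshot(name): name is "side" or "top" or "wrist"; returns the picture (384x512x3 uint8, red, green, blue); there is no depth.
- r.camera_model(name): a dict with "intrinsics" (3x3 intrinsics, pixels), "distortion" ([k1, k2, p1, p2, k3] as OpenCV has them; the pictures are not rectified), "cam_to_world" (4x4, takes a point from camera to world coordinates). Camera axes: x right, y down, z forward; pixel columns grow to the right and rows downward; lengths in mm; the calibration is good to about 2 mm. A picture is of the moment at which its call begins: read the wrist's pose just before it. camera_model takes no time and is no camera call; for the wrist camera it gives the pose at the moment of the call.
- r.hand_in(): hands the job in, once; it reports no verdict.
Trained networks look in the newest picture that a camera, given by its name, has taken for a name from the list of things; names that differ only in an ending like _2 or _b are one class to them, and where a whole thing is asked for, a point or a joint stands for the part that bears it (a point fixed in the world has none). Each returns a list of dicts, best first, with "conf" (0 to 1); they miss things now and then, are a little off and sometimes report something else, mostly with a low value. They report only what shows in the picture. A call takes as long as a camera call. They do not tell look-alikes from the thing itself.
- r.trace(camera, target): "mask" (384x512 bool, what is visible of it) and "position" ([column, row] in pixels, amid what is visible of it).
- r.spot_point(camera, target): "position" ([column, row] in pixels: a listed point, or the origin of a listed thing).
The state is a dict: "time": time; "joint_pos": joint angles; "qd": joint speeds; "joint_efforts": joint torques, N m; "tool_pos": TCP position; "tcp_rot": TCP orientation; "ft_force": force on the tool from outside, world axes, zero at the start; "wrist_torque": the same for the moment, N m; "finger_gap": finger opening in mm.
Only numpy, scipy, OpenCV 4.12 (cv2) and the standard library are available. Lean on these libraries where they do the work, as an engineer would, in place of code of your own. Each camera call takes 0.05 s, during which the arm holds its last target.

## Working session

There is one attempt and no reset: what is moved stays moved. The work goes in short steps, Python scripts to look and compute and a tool call to move; the robot and the scene stay as the last step left them, time stands still between calls to the robot, and variables do not carry over. Pictures are saved under pics/ and viewed, and the job is handed in when it is done.

Besides the shell and the picture viewer there is one more tool, called after ">>>" as a command line: name --pt "numbers of a row" for each row, then --argument value for the rest. arm_command: Moves the arm, as the interface text tells. Its arguments: {"type":"object","properties":{"increments":{"type":"array","items":{"type":"array","items":{"type":"number"}}},"jaw":{"type":"number"},"force":{"type":"number"}},"required":["increments"]}

```bash
mkdir -p pics
python3 - <<'E'
from bench import r
import cv2
s=r.sense();print(s['time'],s['tool_pos'],s['tcp_rot'],s['ft_force'],s['finger_gap'],r.finger_overhang)
for n in ['side','top']:
    im=r.snapshot(n);cv2.imwrite(f'pics/{n}0.png',im[:,:,::-1])
    m=r.camera_model(n);print(n,m)
    for t in ['board_mid','free_slot','tile_a']:
        print(t,[(round(d['conf'],2),[round(float(x),1) for x in d['position']]) for d in r.spot_point(n,t)])
print(r.sense()['time'])
E
```

```text
0.0 [ 226.24417741 -555.26115743  302.8524271 ] [-9.01055665e+01  8.45458358e-03 -1.57836923e+02] [ 0.1780705  -0.29318726 -0.44634577] 85.3636533861733 72.6
side {'intrinsics': array([[355.91941476,   0.        , 254.32922443],
       [  0.        , 355.91941476, 190.99762813],
       [  0.        ,   0.        ,   1.        ]]), 'distortion': array([-0.04207713,  0.        ,  0.        ,  0.        ,  0.        ]), 'cam_to_world': array([[-8.28299970e-01, -2.74864452e-01,  4.88230163e-01,
         9.98209467e+01],
       [-5.60216431e-01,  4.19919286e-01, -7.14020549e-01,
         6.33248998e+02],
       [-8.75839445e-03, -8.64937759e-01, -5.01802714e-01,
         5.04031783e+02],
       [ 0.00000000e+00,  0.00000000e+00,  0.00000000e+00,
         1.00000000e+00]])}
board_mid [(0.75, [212.7, 312.4]), (0.61, [176.7, 265.5]), (0.58, [122.6, 255.4])]
free_slot []
tile_a [(0.6, [308.1, 188.5]), (0.48, [294.1, 186.4])]
top {'intrinsics': array([[421.1153308 ,   0.        , 256.90902067],
       [  0.        , 421.1153308 , 190.93825149],
       [  0.        ,   0.        ,   1.        ]]), 'distortion': array([-0.09930434,  0.        ,  0.        ,  0.        ,  0.        ]), 'cam_to_world': array([[ 2.83383432e-02, -9.94906046e-01,  9.67413947e-02,
         3.77452653e+02],
       [-9.99208140e-01, -3.08983717e-02, -2.50675896e-02,
         4.25552873e+01],
       [ 2.79290480e-02, -9.59544151e-02, -9.94993828e-01,
         1.12343892e+03],
       [ 0.00000000e+00,  0.00000000e+00,  0.00000000e+00,
         1.00000000e+00]])}
board_mid [(0.66, [122.8, 228.1]), (0.64, [131.8, 135.6]), (0.59, [141.8, 185.3])]
free_slot []
tile_a [(0.57, [323.7, 202.8]), (0.53, [322.4, 186.5])]
0.4
```

Run:
```python
import cv2
for n in ['side','top']:
    im=cv2.imread(f'pics/{n}0.png');cv2.imwrite(f'pics/{n}0b.png',cv2.resize(im,(800,600),interpolation=cv2.INTER_CUBIC))
```

```text
(no output)
```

View pics/side0b.png

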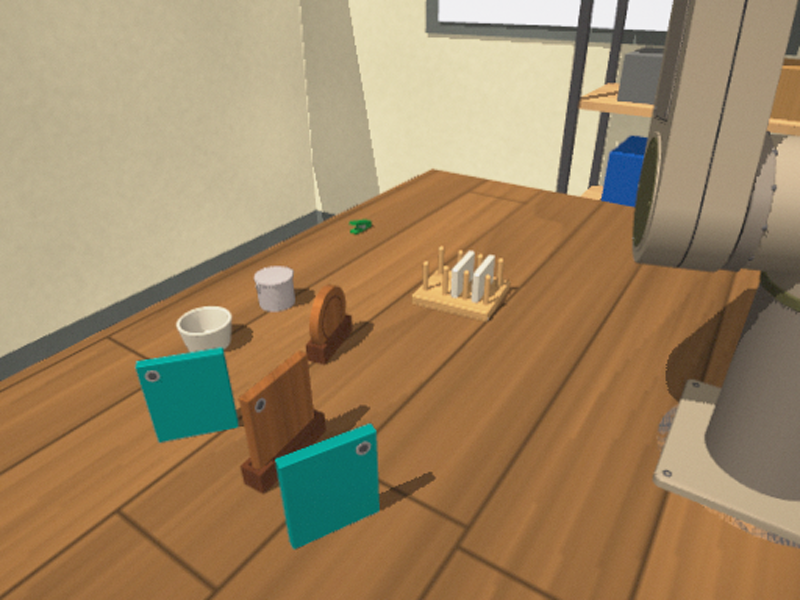

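View pics/top0b.png

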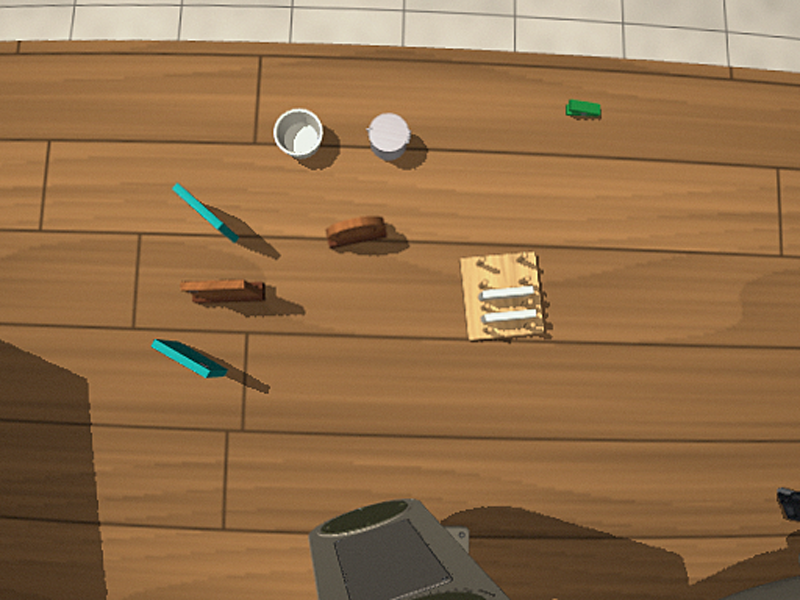

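In the side view the candidates for the board are teal (122,255), wooden (177,265) and teal (213,312). In the top view they are (132,136), (142,185) and (123,228). The wooden one in the dark block, (142,185) top and (177,265) side, fits the description. The round trivet is at about (228,148) in the top view. The rack's free slot is the one farthest in +x. I'll confirm all this in an enlarged crop.

```bash
cat > h.py <<'E'
import numpy as np, cv2
from bench import r
def ray(m,p):
    u=cv2.undistortPoints(np.array([[p]],float),m['intrinsics'],m['distortion'])[0,0]
    T=m['cam_to_world'];d=T[:3,:3]@np.array([u[0],u[1],1.]);return T[:3,3],d/np.linalg.norm(d)
def atz(m,p,z):
    o,d=ray(m,p);return o+d*(z-o[2])/d[2]
def tri(l):
    A=np.zeros((3,3));b=np.zeros(3);
    for m,p in l:
        o,d=ray(m,p);P=np.eye(3)-np.outer(d,d);A+=P;b+=P@o
    x=np.linalg.solve(A,b);return x,[np.linalg.norm((np.eye(3)-np.outer(d,d))@(x-o)) for o,d in [ray(m,p) for m,p in l]]
def proj(m,X):
    T=np.linalg.inv(m['cam_to_world']);return cv2.projectPoints(np.atleast_2d(X).astype(float),cv2.Rodrigues(T[:3,:3])[0],T[:3,3],m['intrinsics'],m['distortion'])[0][:,0]
E
python3 - <<'E'
from h import *
np.set_printoptions(precision=1,suppress=True)
mt,ms=r.camera_model('top'),r.camera_model('side')
print(tri([(mt,(141.8,185.3)),(ms,(176.7,265.5))]))
for a,b in [((323.7,202.8),(308.1,188.5)),((323.7,202.8),(294.1,186.4)),((322.4,186.5),(294.1,186.4)),((322.4,186.5),(308.1,188.5))]: print(tri([(mt,a),(ms,b)]))
t=cv2.imread('pics/top0.png');s=cv2.imread('pics/side0.png')
a=cv2.resize(t[165:205,105:185],(800,400),interpolation=cv2.INTER_CUBIC)
cv2.imwrite('pics/c1.png',a)
cv2.imwrite('pics/c2.png',cv2.resize(t[155:225,285:365],(686,600),interpolation=cv2.INTER_CUBIC))
cv2.imwrite('pics/c3.png',cv2.resize(s[220:320,140:220],(480,600),interpolation=cv2.INTER_CUBIC))
cv2.imwrite('pics/c4.png',cv2.resize(s[150:210,255:335],(800,600),interpolation=cv2.INTER_CUBIC))
E
```

```text
(array([488.3, 309.3,  67.3]), [np.float64(3.6816313514023715), np.float64(3.6816313514023493)])
(array([ 460.9, -163.9,   10.2]), [np.float64(1.6106225894961723), np.float64(1.6106225894962478)])
(array([ 477.7, -153.6,   16.1]), [np.float64(21.14864721036228), np.float64(21.14864721036233)])
(array([ 504.4, -161.1,    4.9]), [np.float64(0.7937079254465627), np.float64(0.7937079254464952)])
(array([ 486.3, -169.5,    2.2]), [np.float64(19.206597443072106), np.float64(19.206597443072194)])
```

View pics/c1.png

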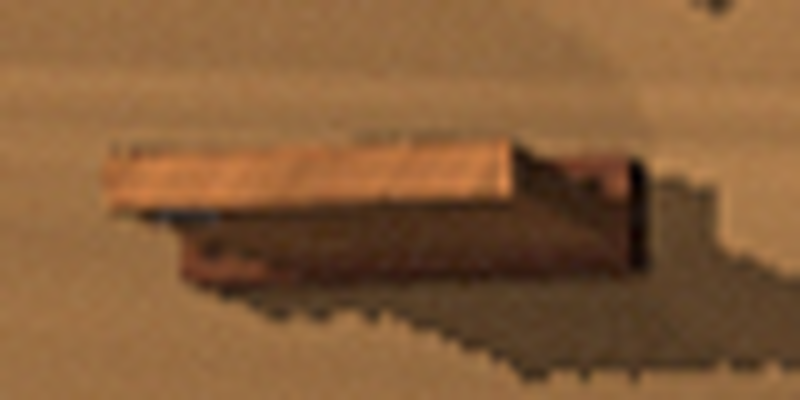

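View pics/c2.png

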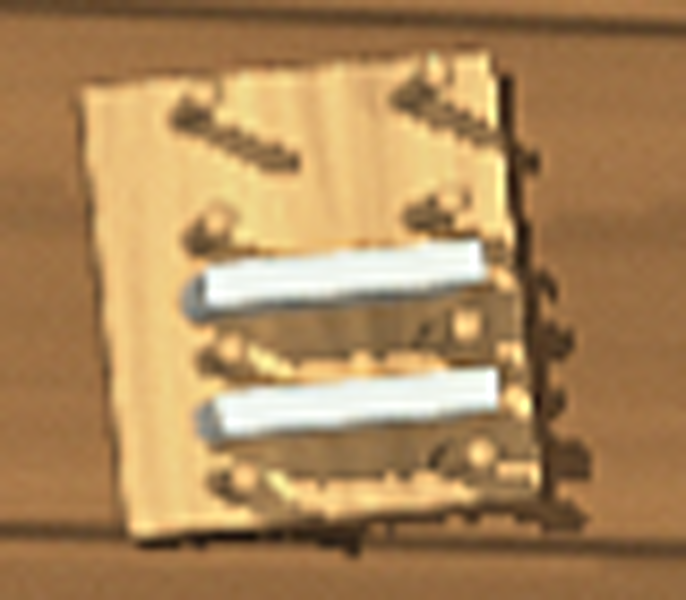

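View pics/c3.png

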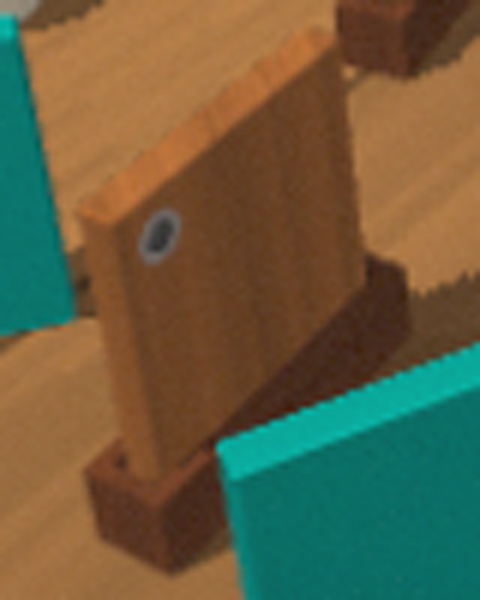

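View pics/c4.png

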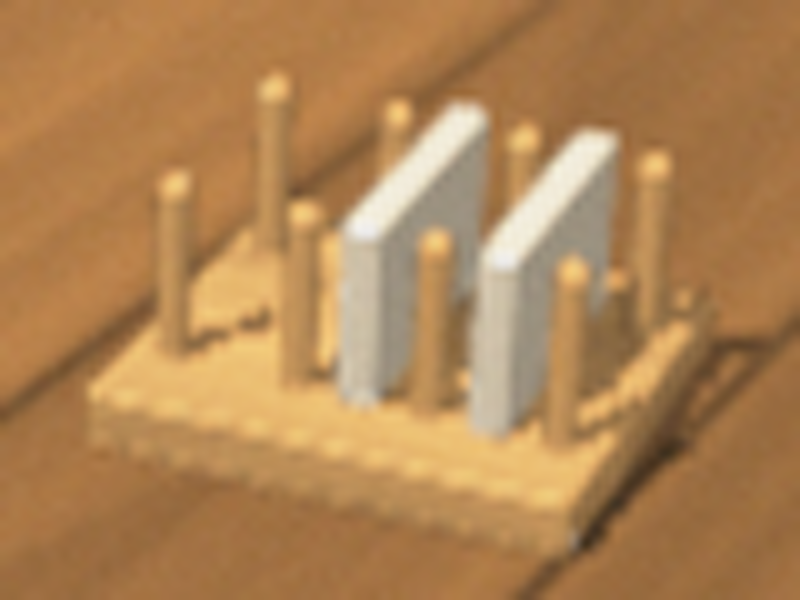

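```bash
cat > fit.py <<'E'
from h import *
from scipy.optimize import least_squares
np.set_printoptions(precision=1,suppress=True)
mt,ms=r.camera_model('top'),r.camera_model('side')
c=lambda p,s,o:[o[0]+(p[0]+.5)/s-.5,o[1]+(p[1]+.5)/s-.5]
T1=lambda p:(mt,c(p,10,(105,165)));T2=lambda p:(mt,c(p,600/70,(285,155)))
S3=lambda p:(ms,c(p,6,(140,220)));S4=lambda p:(ms,c(p,10,(255,150)))
def fit(obs,x0,name):
    def f(q,full=False):
        R=np.array([[np.cos(q[2]),-np.sin(q[2])],[np.sin(q[2]),np.cos(q[2])]])
        o=[]
        for (m,p),X in obs:
            xy=R@np.array(X[:2])+q[:2]; o.append(proj(m,[xy[0],xy[1],X[2]])[0]-p)
        return np.array(o) if full else np.ravel(o)
    s=least_squares(f,x0,loss='soft_l1',x_scale=[1,1,.01]);print(name,s.x[:2],np.degrees(s.x[2]));return s.x,f(s.x,True)
z=126
top=[(T1((110,208)),(-7,50,z)),(T1((105,155)),(7,50,z)),(T1((513,140)),(7,-50,z)),(T1((512,198)),(-7,-50,z))]
blt=[(T1((640,160)),(15,-59,30)),(T1((640,270)),(-15,-59,30)),(T1((182,282)),(-15,59,30))]
side=[(S3((80,207)),(7,50,z)),(S3((120,226)),(-7,50,z)),(S3((338,42)),(-7,-50,z)),(S3((312,25)),(7,-50,z))]
bls=[(S3((85,475)),(15,59,30)),(S3((165,523)),(-15,59,30)),(S3((172,575)),(-15,59,0)),(S3((408,288)),(-15,-59,30))]
for n,o in [('T',top),('Tb',top+blt),('S',side+bls),('all',top+blt+side+bls)]:
    q,e=fit(o,[488,309,0],n)
print(e)
tb=[(T2(p),X) for p,X in [((82,90),(70,65,18)),((490,52),(70,-65,18)),((543,490),(-70,-65,18)),((130,530),(-70,65,18))]]
td=[(T2(p),X) for p,X in zip([(203,95),(218,215),(233,345),(245,475),(435,70),(452,200),(467,323),(481,452)],[(57-38*(i%4),35-70*(i//4),71) for i in range(8)])]
sb=[(S4(p),X) for p,X in [((90,395),(70,65,18)),((575,518),(-70,65,18)),((714,308),(-70,-65,18))]]
sd=[(S4(p),X) for p,X in zip([(175,180),(305,212),(436,240),(573,268),(273,85),(398,110),(524,135),(656,162)],[(57-38*(i%4),35-70*(i//4),71) for i in range(8)])]
for n,o in [('T',tb),('Td',td),('Tbd',tb+td),('S',sb+sd),('all',tb+td+sb+sd)]:
    q,e=fit(o,[490,-160,0],n)
print(e); R=np.array([[np.cos(q[2]),-np.sin(q[2])],[np.sin(q[2]),np.cos(q[2])]])
print('slot',R@[38,0]+q[:2])
E
python3 fit.py
```

```text
T [486.7 307.8] 3.492249124714987
Tb [486.5 306.9] 3.239048157807392
S [486.7 307.8] 3.8103728675293853
all [486.6 307.4] 3.4896057544836174
[[-0.6  0.3]
 [-0.1 -0.2]
 [ 0.6  0. ]
 [ 0.7  0. ]
 [-1.1 -0.5]
 [-0.9 -0.1]
 [-0.1  0. ]
 [-0.5  0.7]
 [-0.8  0.4]
 [ 1.6 -0.4]
 [-0.1  0.1]
 [ 0.3 -0.5]
 [-0.3 -1.8]
 [ 0.9  1.4]
 [ 0.5 -2.7]]
T [ 497.3 -155.4] 7.29150255112389
Td [ 497.1 -154.7] 7.2056298230265305
Tbd [ 497.2 -154.9] 7.255181472181645
S [ 498.5 -154.5] 7.550917035914391
all [ 497.7 -154.7] 7.290245760616459
[[-0.4 -0.6]
 [-0.1 -0.6]
 [-0.1  0.2]
 [-0.3  0.4]
 [ 0.1 -0.6]
 [ 0.   0.2]
 [-0.1 -0.1]
 [ 0.2 -0.3]
 [ 0.1 -0.2]
 [-0.1 -0.6]
 [-0.1 -0.2]
 [-0.  -0.3]
 [-0.4 -0.2]
 [-0.2 -0.8]
 [ 0.6 -1.1]
 [ 0.3  0.6]
 [ 0.2  0.1]
 [ 0.4  0.1]
 [ 0.4  0.3]
 [ 0.5  0.3]
 [ 0.3  0.2]
 [ 0.5  0.3]
 [ 0.4  0.2]]
slot [ 535.4 -149.9]
```

The crop confirms the wooden rectangular board, with its hole mark, in the dark block. The two-camera fit puts the board at (486.6, 307.4) with yaw 3.5°, and the slot at (535.4, −149.9) with yaw 7.3°. Next I'll check clearance to the teal look-alikes and plan the first moves.

```bash
cat > plan.py <<'E'
import numpy as np
from scipy.spatial.transform import Rotation as R
np.set_printoptions(precision=4,suppress=True)
def plan(p0,e0,wps):
    R0=R.from_euler('xyz',e0,degrees=True)
    for p,e in wps:
        d=R0.inv().apply(np.array(p)-p0)/1000; w=(R0.inv()*R.from_euler('xyz',e,degrees=True)).as_rotvec()
        print(np.r_[d,w])
E
python3 - <<'E'
from h import *; from plan import plan
mt,ms=r.camera_model('top'),r.camera_model('side')
print(tri([(mt,(122.8,228.1)),(ms,(212.7,312.4))]),tri([(mt,(131.8,135.6)),(ms,(122.6,255.4))]))
for p in [(225,375),(205,377),(152,343)]: print(atz(mt,(p[0]*.64,p[1]*.64),120))
for p in [(175,185),(238,240)]: print(atz(mt,(p[0]*.64,p[1]*.64),120))
A=([226.356,-555.67,303.892],[-90,0,-157.838])
plan(*A,[((560,-120,300),(-90,0,-120))])
plan(np.array([560,-120,300]),(-90,0,-120),[((486.6,307.4,300),(-90,0,-86.5))])
E
```

```text
(array([375.5699, 351.4687,  57.7155]), [np.float64(0.7997226962666404), np.float64(0.7997226962665812)]) (array([613.0689, 341.4525,  55.5594]), [np.float64(2.6134954192327093), np.float64(2.61349541923261)])
[349.8946 281.6226 120.    ]
[345.8145 312.0856 120.    ]
[394.5674 396.8119 120.    ]
[642.3904 377.1791 120.    ]
[557.7436 272.4597 120.    ]
[-0.4733  0.0039 -0.2776  0.     -0.6604  0.    ]
[-0.3334 -0.     -0.2773  0.     -0.5847  0.    ]
```

>>> arm_command --pt "-0.0473 0 -0.0278 0 -0.066 0" --pt "-0.0947 0.001 -0.0555 0 -0.132 0" --pt "-0.142 0.001 -0.0833 0 -0.198 0" --pt "-0.1893 0.002 -0.111 0 -0.264 0" --pt "-0.2367 0.002 -0.1388 0 -0.33 0" --pt "-0.284 0.003 -0.1666 0 -0.396 0" --pt "-0.3313 0.003 -0.1943 0 -0.462 0" --pt "-0.3786 0.003 -0.2221 0 -0.528 0" --pt "-0.426 0.004 -0.2498 0 -0.594 0" --pt "-0.4733 0.004 -0.2776 0 -0.6604 0" --jaw 0 --force 40

```text
time: 1.65
tool_pos: [560.9, -118.5, 300.0]
tcp_rot: [-90.0, -0.0, -119.9]
ft_force: [0.3, -1.0, -0.2]
finger_gap: 42.7
```

>>> arm_command --pt "-0.0417 0 -0.0347 0 -0.073 0" --pt "-0.0834 0 -0.0693 0 -0.146 0" --pt "-0.125 0 -0.104 0 -0.219 0" --pt "-0.1667 0 -0.1387 0 -0.292 0" --pt "-0.2084 0 -0.1733 0 -0.365 0" --pt "-0.2501 0 -0.208 0 -0.438 0" --pt "-0.2917 0 -0.2426 0 -0.511 0" --pt "-0.3334 0 -0.2773 0 -0.5847 0" --pt "-0.3334 0 -0.2773 0 -0.5847 0" --pt "-0.3334 0 -0.2773 0 -0.5847 0"

```text
time: 2.9
tool_pos: [486.5, 307.2, 299.8]
tcp_rot: [-90.0, -0.0, -86.5]
ft_force: [0.1, -0.6, -1.3]
finger_gap: 42.6
```

Run:
```python
from h import *
np.set_printoptions(precision=1,suppress=True)
print(r.sense()['tool_pos'])
m=r.camera_model('wrist');im=r.snapshot('wrist')[:,:,::-1].copy()
c,s=np.cos(np.radians(3.5)),np.sin(np.radians(3.5))
P=[[486.6+c*a-s*b,307.4+s*a+c*b,126] for a,b in [(7,50),(7,-50),(-7,-50),(-7,50)]]
P+=[[486.6+c*a-s*b,307.4+s*a+c*b,30] for a,b in [(15,59),(15,-59),(-15,-59),(-15,59)]]
q=proj(m,P);print(q,r.spot_point('wrist','board_mid'))
im=cv2.resize(im,(768,576),interpolation=cv2.INTER_CUBIC)
for p in q: cv2.circle(im,tuple(int(v) for v in p*1.5),3,(0,255,0),1)
cv2.imwrite('pics/w1.png',im)
```

```text
[486.5 307.2 299.8]
[[266.1 124.4]
 [265.  244.6]
 [248.4 244.6]
 [247.5 124.4]
 [271.1 105.3]
 [269.6 212.4]
 [243.2 212.4]
 [241.9 105.3]] [{'position': [389.6, 144.7], 'conf': 0.93}, {'position': [139.9, 116.0], 'conf': 0.61}]
```

View pics/w1.png

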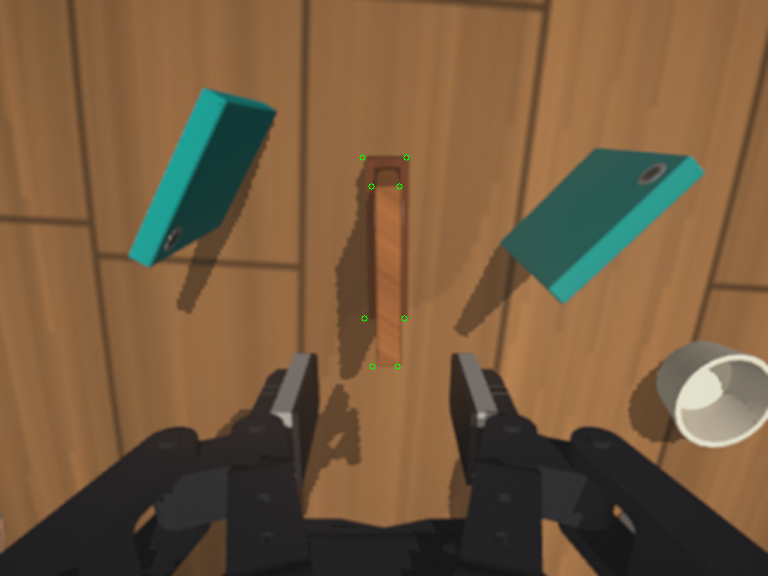

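The wooden board and block are centred between the fingers. The board reads about 1.5 mm further +x than predicted, so I'll shift by that and descend.

>>> arm_command --pt "0 0.02 0.0015 0 0 0" --pt "0 0.045 0.0015 0 0 0" --pt "0 0.07 0.0015 0 0 0" --pt "0 0.095 0.0015 0 0 0" --pt "0 0.115 0.0015 0 0 0" --pt "0 0.13 0.0015 0 0 0" --pt "0 0.142 0.0015 0 0 0" --pt "0 0.15 0.0015 0 0 0" --pt "0 0.15 0.0015 0 0 0" --pt "0 0.15 0.0015 0 0 0"

```text
time: 4.25
tool_pos: [488.4, 307.7, 150.6]
tcp_rot: [-89.9, 0.0, -86.5]
ft_force: [-0.8, 0.6, 0.7]
finger_gap: 42.3
```

>>> arm_command --pt "0 0 0 0 0 0" --pt "0 0 0 0 0 0" --pt "0 0 0 0 0 0" --pt "0 0 0 0 0 0" --pt "0 0 0 0 0 0" --pt "0 0 0 0 0 0" --pt "0 0 0 0 0 0" --pt "0 0 0 0 0 0" --pt "0 0 0 0 0 0" --pt "0 0 0 0 0 0" --jaw 1 --force 45

```text
time: 5.5
tool_pos: [488.4, 307.7, 150.6]
tcp_rot: [-89.9, 0.0, -86.5]
ft_force: [0.5, 0.1, 6.2]
finger_gap: 13.3
```

>>> arm_command --pt "0 -0.005 0 0 0 0" --pt "0 -0.012 0 0 0 0" --pt "0 -0.022 0 0 0 0" --pt "0 -0.035 0 0 0 0" --pt "0 -0.055 0 0 0 0" --pt "0 -0.08 0 0 0 0" --pt "0 -0.105 0 0 0 0" --pt "0 -0.13 0 0 0 0" --pt "0 -0.15 0 0 0 0" --pt "0 -0.15 0 0 0 0"

```text
time: 6.75
tool_pos: [488.9, 307.9, 302.8]
tcp_rot: [-89.8, 0.1, -86.5]
ft_force: [0.4, 0.3, -1.2]
finger_gap: 13.6
```

Run:
```python
from h import *
from plan import plan
np.set_printoptions(precision=4,suppress=True)
s=r.sense();print(s['time'],s['tool_pos'],s['tcp_rot'],s['ft_force'],s['finger_gap'])
for n in ['wrist','side']:
    im=r.snapshot(n)[:,:,::-1]; cv2.imwrite(f'pics/{n}2.png',cv2.resize(im,(768,576),interpolation=cv2.INTER_CUBIC))
plan(np.array([488.1,307.4,300]),(-90,0,-86.5),[((535.4,-149.9,300),(-90,0,-82.7))])
```

```text
6.75 [488.921  307.9231 302.769 ] [-89.7609   0.106  -86.4997] [ 0.4399  0.2648 -1.1945] 13.620982789702984
[ 0.4593 -0.      0.0193 -0.     -0.0663 -0.    ]
```

View pics/wrist2.png

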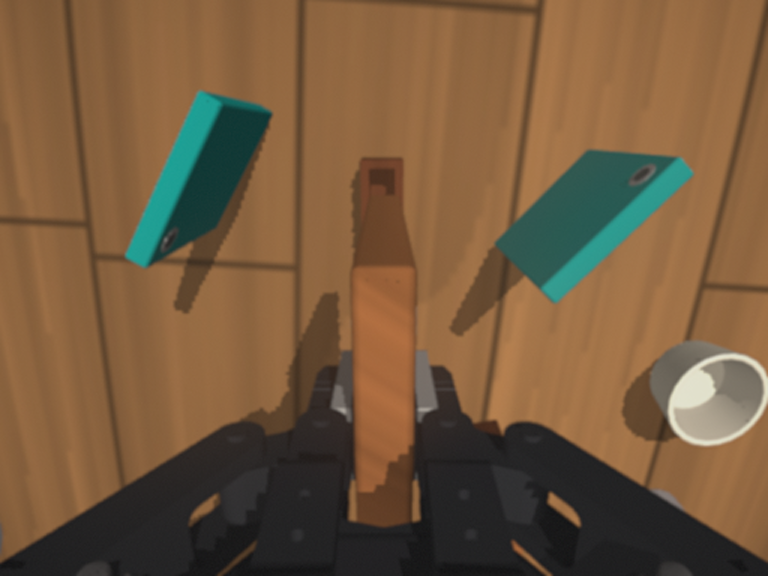

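View pics/side2.png

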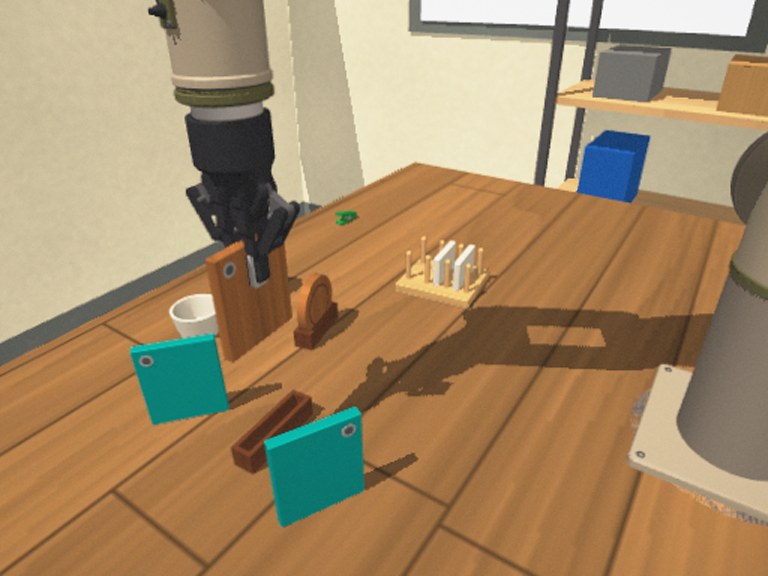

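The board is gripped upright and the block is empty. Now I'll move over the rack.

>>> arm_command --pt "0.02 0 0.001 0 -0.003 0" --pt "0.065 0 0.003 0 -0.009 0" --pt "0.115 0 0.005 0 -0.017 0" --pt "0.17 0 0.007 0 -0.025 0" --pt "0.225 0 0.01 0 -0.033 0" --pt "0.28 0 0.012 0 -0.041 0" --pt "0.335 0 0.014 0 -0.049 0" --pt "0.39 0 0.017 0 -0.057 0" --pt "0.435 0 0.0185 0 -0.063 0" --pt "0.4593 0 0.0193 0 -0.0663 0"

```text
time: 8.1
tool_pos: [534.0, -153.0, 298.4]
tcp_rot: [-90.1, 0.0, -82.8]
ft_force: [-0.7, 1.6, -1.1]
finger_gap: 13.4
```

>>> arm_command --pt "0 0.005 0 0 0 0" --pt "0 0.015 0 0 0 0" --pt "0 0.025 0 0 0 0" --pt "0 0.035 0 0 0 0" --pt "0 0.045 0 0 0 0" --pt "0 0.052 0 0 0 0" --pt "0 0.055 0 0 0 0" --pt "0 0.055 0 0 0 0" --pt "0 0.055 0 0 0 0" --pt "0 0.055 0 0 0 0"

```text
time: 9.35
tool_pos: [535.5, -150.0, 245.3]
tcp_rot: [-90.0, -0.0, -82.7]
ft_force: [0.3, -0.4, -1.4]
finger_gap: 13.5
```

Run:
```python
from h import *
s=r.sense();print(s['time'],s['tool_pos'],s['tcp_rot'],s['ft_force'],s['finger_gap'])
for n in ['wrist','side','top']:
    im=r.snapshot(n)[:,:,::-1]; cv2.imwrite(f'pics/{n}3r.png',im); cv2.imwrite(f'pics/{n}3.png',cv2.resize(im,(768,576),interpolation=cv2.INTER_CUBIC))
s=cv2.imread('pics/side3r.png')
cv2.imwrite('pics/side3c.png',cv2.resize(s[110:210,225:345],(720,600),interpolation=cv2.INTER_CUBIC))
```

```text
9.35 [ 535.53019417 -149.9611418   245.32611993] [-8.99619966e+01 -2.01902743e-02 -8.27058469e+01] [ 0.33309683 -0.36572802 -1.41347842] 13.497623111759355
```

View pics/wrist3.png

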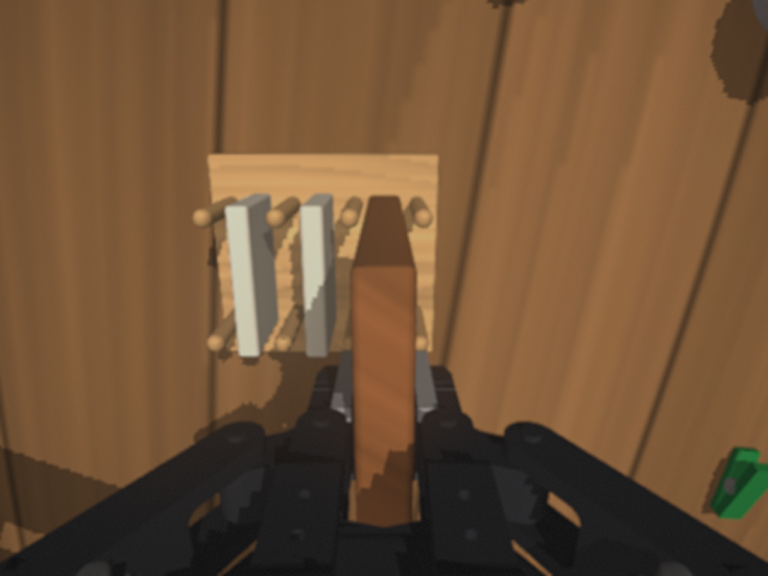

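View pics/side3c.png

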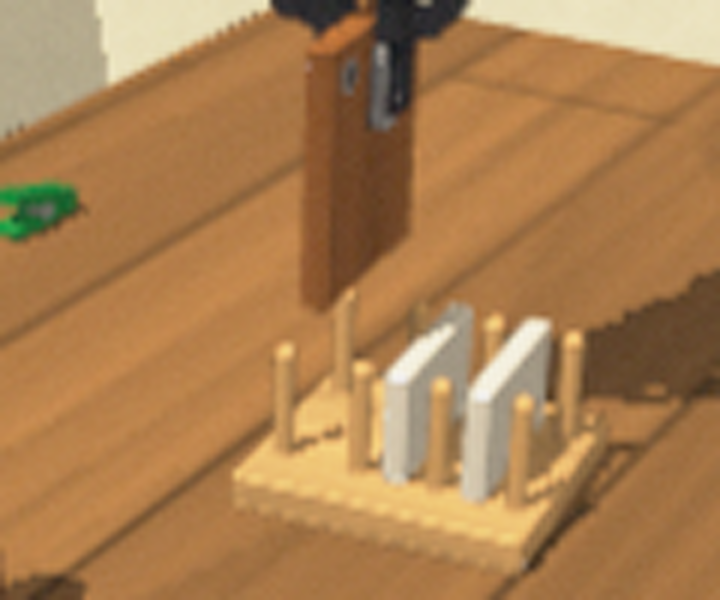

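Run:
```python
from h import *
m=r.camera_model('wrist')
c,s=np.cos(np.radians(7.3)),np.sin(np.radians(7.3))
W=lambda a,b,z:[497.7+c*a-s*b,-154.7+s*a+c*b,z]
im=cv2.imread('pics/wrist3r.png')[90:250,120:310];k=4
im=cv2.resize(im,None,fx=k,fy=k,interpolation=cv2.INTER_CUBIC)
def d(P,col):
    for p in proj(m,P): cv2.circle(im,(int((p[0]-120+.5)*k),int((p[1]-90+.5)*k)),4,col,1)
d([W(a,35,73) for a in (57,19,-19,-57)]+[W(a,-35,73) for a in (57,19,-19,-57)],(0,0,255))
d([W(70,65,18),W(-70,65,18)],(255,0,0))
s=r.sense()['tool_pos']
h=lambda a,b,z:[s[0]+c*a-s_*b,s[1]+s_*a+c*b,z]; s_=np.sin(np.radians(7.3))
d([h(7,50,s[2]-144),h(-7,50,s[2]-144),h(7,50,s[2]-24),h(-7,50,s[2]-24)],(0,255,0))
cv2.imwrite('pics/w3c.png',im)
```

```text
(no output)
```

View pics/w3c.png

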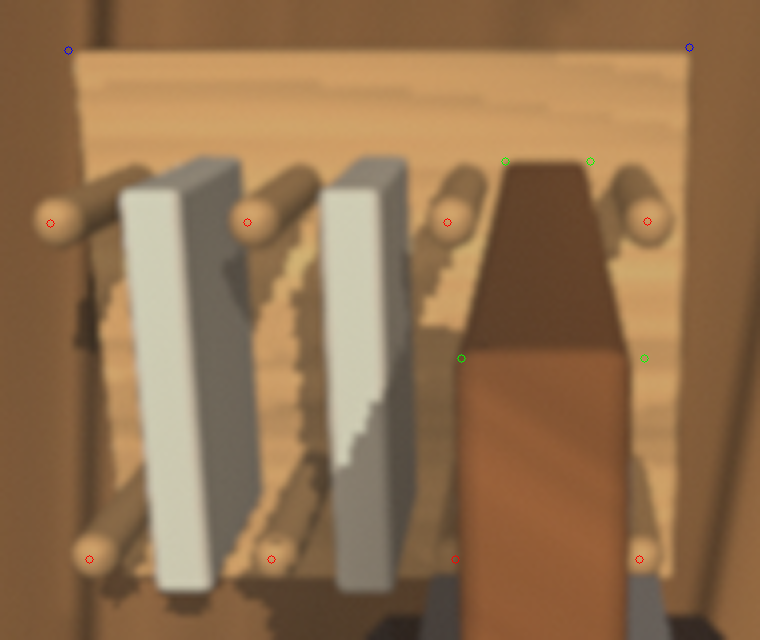

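The board lines up with the slot to within about 1 mm, so I'll correct by +0.8 mm in x and lower it to just above the base.

>>> arm_command --pt "0 0 0.0008 0 0 0" --pt "0 0.01 0.0008 0 0 0" --pt "0 0.02 0.0008 0 0 0" --pt "0 0.03 0.0008 0 0 0" --pt "0 0.042 0.0008 0 0 0" --pt "0 0.054 0.0008 0 0 0" --pt "0 0.065 0.0008 0 0 0" --pt "0 0.074 0.0008 0 0 0" --pt "0 0.078 0.0008 0 0 0" --pt "0 0.078 0.0008 0 0 0"

```text
time: 10.75
tool_pos: [536.1, -149.7, 166.7]
tcp_rot: [-90.0, 0.0, -82.7]
ft_force: [0.5, -0.1, -0.8]
finger_gap: 13.3
```

Run:
```python
from h import *
s=r.sense();print(s['time'],s['tool_pos'],s['tcp_rot'],s['ft_force'],s['finger_gap'])
for n,(a,b,c,d) in {'side':(110,210,225,345),'wrist':(90,250,120,310)}.items():
    im=r.snapshot(n)[a:b,c:d,::-1]; cv2.imwrite(f'pics/{n}4.png',cv2.resize(im,(720,600),interpolation=cv2.INTER_CUBIC))
```

```text
10.75 [ 536.07494477 -149.69968579  166.69404318] [-9.00159328e+01  8.77021309e-03 -8.27005272e+01] [ 0.46153592 -0.09902695 -0.83288449] 13.333422324075963
```

View pics/side4.png

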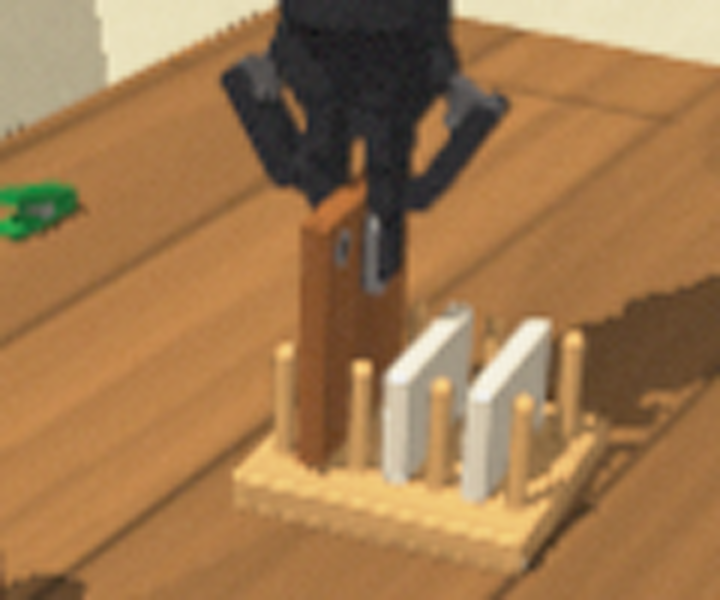

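View pics/wrist4.png

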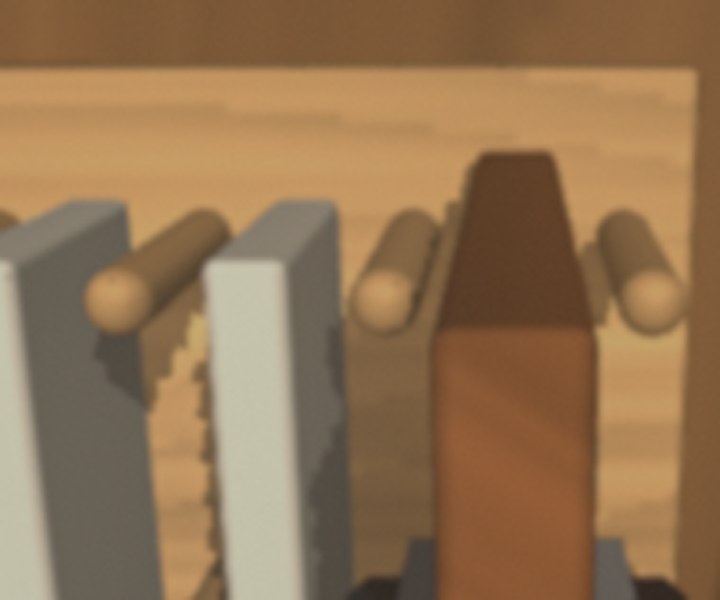

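The board is centred in the slot and clear of the dowels and tiles. Now the slow final lowering.

>>> arm_command --pt "0 0.001 0.0003 0 0 0" --pt "0 0.002 0.0003 0 0 0" --pt "0 0.003 0.0003 0 0 0" --pt "0 0.0035 0.0003 0 0 0" --pt "0 0.004 0.0003 0 0 0" --pt "0 0.0043 0.0003 0 0 0" --pt "0 0.0046 0.0003 0 0 0" --pt "0 0.0048 0.0003 0 0 0" --pt "0 0.005 0.0003 0 0 0" --pt "0 0.005 0.0003 0 0 0"

```text
time: 12.1
tool_pos: [536.6, -149.7, 162.6]
tcp_rot: [-90.0, -0.0, -82.7]
ft_force: [-2.6, 1.7, 6.2]
finger_gap: 13.1
```

>>> arm_command --pt "0 0.0002 0 0 0 0" --pt "0 0.0004 0 0 0 0" --pt "0 0.0005 0 0 0 0" --pt "0 0.0005 0 0 0 0" --pt "0 0.0005 0 0 0 0" --pt "0 0.0005 0 0 0 0" --pt "0 0.0005 0 0 0 0" --pt "0 0.0005 0 0 0 0" --pt "0 0.0005 0 0 0 0" --pt "0 0.0005 0 0 0 0"

```text
time: 13.35
tool_pos: [536.6, -149.7, 162.6]
tcp_rot: [-90.0, -0.0, -82.7]
ft_force: [-4.7, 1.9, 9.7]
finger_gap: 13.6
```

Run:
```python
from h import *
s=r.sense();print(s['time'],s['tool_pos'],s['tcp_rot'],s['ft_force'],s['wrist_torque'],s['finger_gap'])
for n,(a,b,c,d) in {'side':(110,210,225,345)}.items():
    im=r.snapshot(n)[a:b,c:d,::-1]; cv2.imwrite(f'pics/{n}5.png',cv2.resize(im,(720,600),interpolation=cv2.INTER_CUBIC))
```

```text
13.35 [ 536.63742684 -149.67436046  162.5788601 ] [-8.99732173e+01 -1.19904120e-02 -8.26941282e+01] [-4.70380372  1.86270234  9.65754361] [ 0.34721682  1.05953985 -0.0344291 ] 13.62661186377655
```

View pics/side5.png

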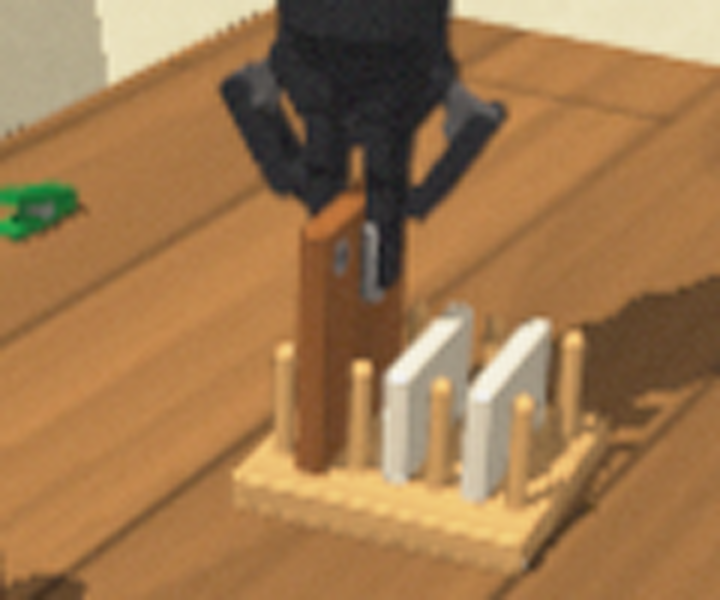

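Contact is confirmed: force rose to about 10 N with no further descent. I'll ease the load and release.

>>> arm_command --pt "0 -0.0004 0 0 0 0" --pt "0 -0.0006 0 0 0 0" --pt "0 -0.0006 0 0 0 0" --pt "0 -0.0006 0 0 0 0" --pt "0 -0.0006 0 0 0 0" --pt "0 -0.0006 0 0 0 0" --pt "0 -0.0006 0 0 0 0" --pt "0 -0.0006 0 0 0 0" --pt "0 -0.0006 0 0 0 0" --pt "0 -0.0006 0 0 0 0" --force 20

```text
time: 14.65
tool_pos: [536.5, -149.7, 162.6]
tcp_rot: [-90.0, -0.0, -82.7]
ft_force: [-3.0, 1.0, 6.3]
finger_gap: 13.7
```

>>> arm_command --pt "0 0 0 0 0 0" --pt "0 0 0 0 0 0" --pt "0 0 0 0 0 0" --pt "0 0 0 0 0 0" --pt "0 0 0 0 0 0" --pt "0 0 0 0 0 0" --pt "0 0 0 0 0 0" --pt "0 0 0 0 0 0" --pt "0 0 0 0 0 0" --pt "0 0 0 0 0 0" --jaw 0

```text
time: 15.9
tool_pos: [536.4, -149.7, 162.0]
tcp_rot: [-90.0, 0.0, -82.7]
ft_force: [-0.3, -0.4, -0.1]
finger_gap: 42.5
```

Run:
```python
from h import *
s=r.sense();print(s['time'],s['tool_pos'],s['tcp_rot'],s['ft_force'],s['wrist_torque'],s['finger_gap'])
for n,(a,b,c,d) in {'side':(110,210,225,345),'wrist':(90,384,80,400)}.items():
    im=r.snapshot(n)[a:b,c:d,::-1]; cv2.imwrite(f'pics/{n}6.png',cv2.resize(im,(720,600),interpolation=cv2.INTER_CUBIC))
```

```text
15.9 [ 536.40961015 -149.66532746  161.98495311] [-9.00016390e+01  3.88791563e-03 -8.27002658e+01] [-0.30792711 -0.39891456 -0.1290835 ] [0.00285499 0.00507573 0.02966259] 42.46009306953266
```

View pics/side6.png

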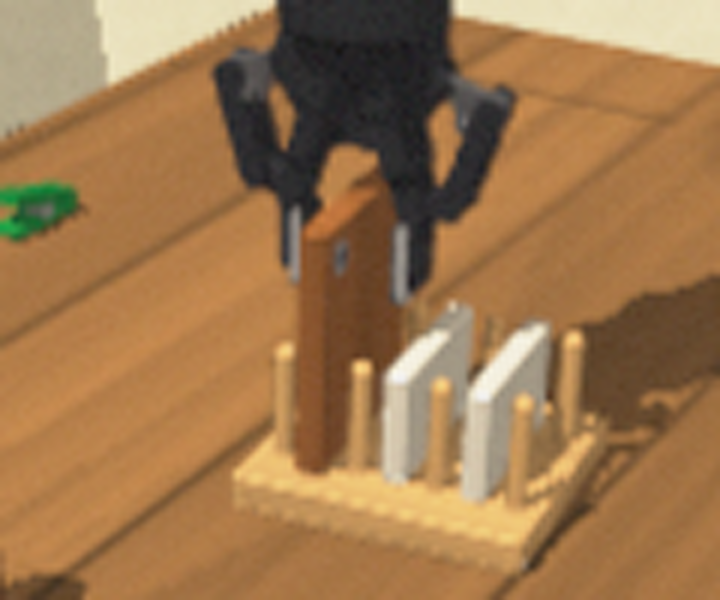

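View pics/wrist6.png

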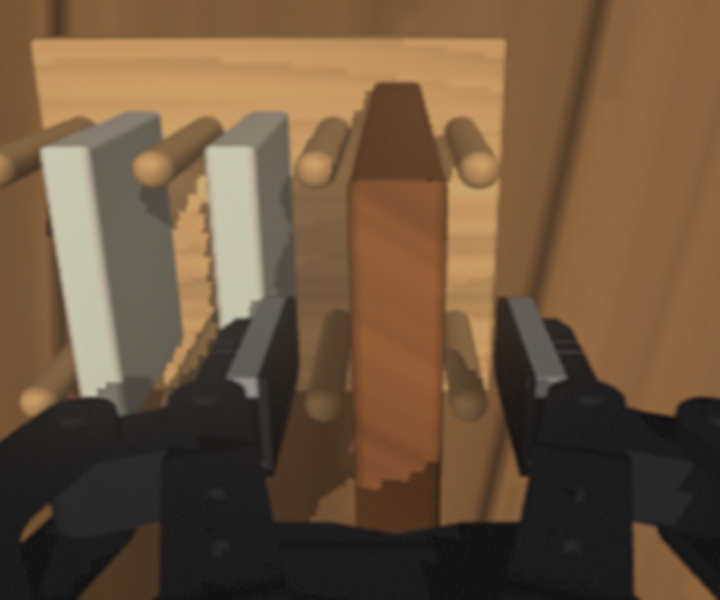

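The board is free and standing upright, centred, with both pads clear of it. I'll retract straight up.

>>> arm_command --pt "0 -0.005 0 0 0 0" --pt "0 -0.015 0 0 0 0" --pt "0 -0.03 0 0 0 0" --pt "0 -0.05 0 0 0 0" --pt "0 -0.075 0 0 0 0" --pt "0 -0.1 0 0 0 0" --pt "0 -0.125 0 0 0 0" --pt "0 -0.145 0 0 0 0" --pt "0 -0.15 0 0 0 0" --pt "0 -0.15 0 0 0 0"

```text
time: 17.25
tool_pos: [536.4, -149.7, 312.0]
tcp_rot: [-90.0, -0.0, -82.7]
ft_force: [0.4, -0.3, -1.0]
finger_gap: 42.6
```

Run:
```python
from h import *
s=r.sense();print(s['time'],s['tool_pos'],s['ft_force'],s['finger_gap'])
c,s_=np.cos(np.radians(7.3)),np.sin(np.radians(7.3))
for n,(a,b,cc,d) in {'side':(110,210,225,345),'wrist':(90,290,130,370)}.items():
    m=r.camera_model(n)
    im=r.snapshot(n)[a:b,cc:d,::-1]; k=720/(d-cc);im=cv2.resize(im,(720,600),interpolation=cv2.INTER_CUBIC)
    P=[[535.4+c*x-s_*y,-149.9+s_*x+c*y,z] for x in(7,-7) for y in (50,-50) for z in (18,138)]
    for p in proj(m,P): cv2.circle(im,(int((p[0]-cc+.5)*k),int((p[1]-a+.5)*k)),3,(0,255,0),1)
    cv2.imwrite(f'pics/{n}7.png',im)
```

```text
17.25 [ 536.42001449 -149.68033     312.00432578] [ 0.36388987 -0.32305122 -0.97810388] 42.57539861935047
```

View pics/side7.png

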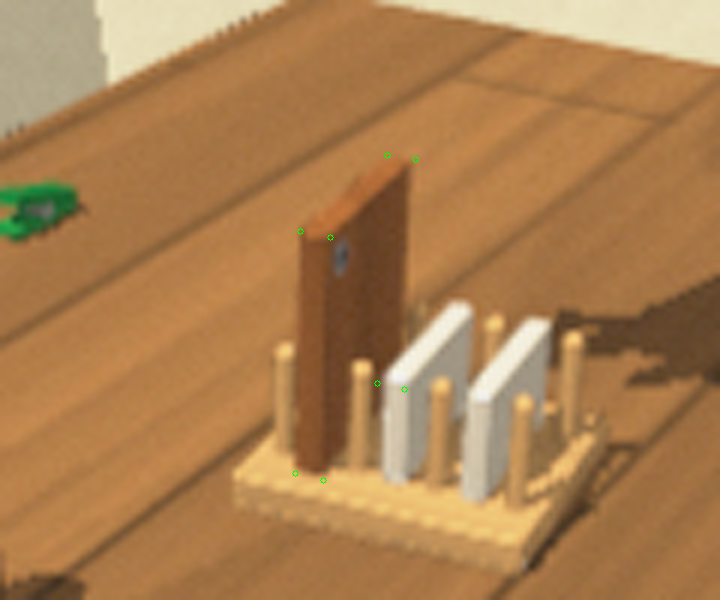

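View pics/wrist7.png

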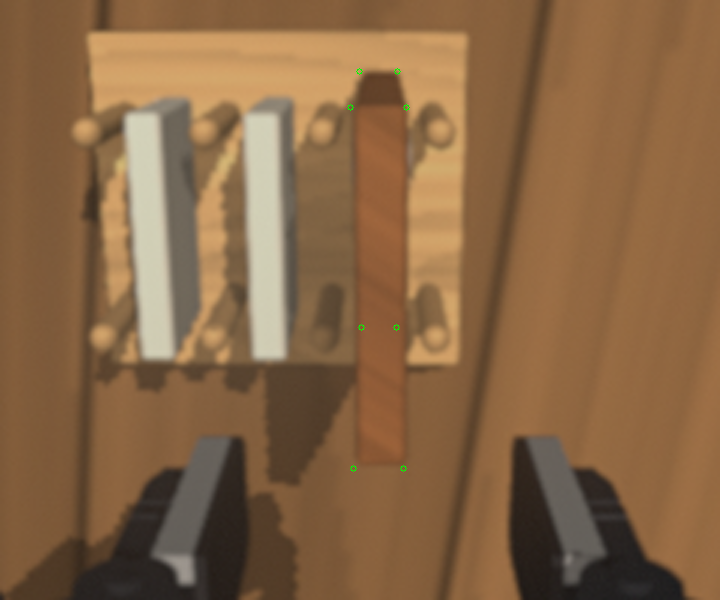

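The board stands upright on the base, centred and matching the predicted outline to within about 1 mm. The tiles haven't moved and the arm is clear, so I'm handing in.

```bash
python3 -c "
from bench import r
print(r.hand_in())"
```

```text
the job is handed in; nothing more can be done
None
```

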